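# Draw a leaded panel up tight in the squaring clamp

### The job

The small leaded panel lying in the clamp has to be drawn up tight for soldering: fit the loose crank fully down onto the clamp's square shaft end and wind it clockwise until the jaw has pushed the panel square against the fence, its open seam is closed and the panel is held snugly - tight enough to stay gripped when you let go, but gently, for too hard a squeeze cracks the glass. Move the jaw only by the crank, keep off the panel, leave the crank on its shaft and do not disturb the other things.

Things in the scene. Friction and masses are not known exactly. Their poses are not given: they have to be found in the camera images.
- clamp: frame of the squaring clamp, fixed on the light box: grey gear case 70 x 64 mm on a cross beam 204 mm long in x, two guide rods at x = -85 and 85 mm, a fence at the far end. Origin under the shaft's axis at light box level; z up, +y from the case to the fence. The case is 46 mm high; the shaft's round shoulder, 32 mm wide, turns on it with its top at z = 52 mm. A rack sticks out to y = -140 mm.
- fence: fixed aluminium cross bar with a rubber face, 31 mm high, 204 mm long in x. Origin at the middle of its face at light box level; the face is 258 mm from the shaft's axis and looks to the clamp's -y.
- jaw: moving aluminium jaw with a rubber face, 30 mm high, 199 mm long, on the guide rods, driven by the rack. Origin at the middle of its face at light box level; axes as the clamp's, the face looks to +y. It slides along +y to the fence, 37.7 mm per turn of the shaft, and stays where left. Its face is a pressure bar on two springs that gives way 1 mm for every 20 N, at most 5 mm.
- shaft (a joint): angle of the upright square shaft, rad: 0 = jaw fully back, grows clockwise seen from above, closing the jaw by 6 mm per rad; 2 to 3 turns tighten the panel. Stiff, stays where left: idle turning takes 0.18 Nm (3.6 N at the crank's grip); less is read at rest; each 10 N of squeeze adds 0.06 Nm (1.2 N at the grip). Let go, its friction holds up to about 30 N of squeeze; more backs off to that.
- shaft_base (a point): top centre of the shaft's round shoulder, on its axis, turning with the shaft (z up; x and y are square to the shaft's flats). The crank's hub rests here when fully home.
- shaft_top (a point): top centre of the square steel shaft end, 26 mm above the shoulder, 16 x 16 mm, its last 4 mm bevelled to 11.5 mm. Turns with the shaft; x and y are square to its flats.
- crank: loose crank, 0.27 kg, standing on its hub. Steel hub 34 x 34 x 34 mm with a square hole 17.6 mm wide right through; origin at the centre of the hub's underside, z up, x along the arm (20 mm wide, z 19 to 31 mm). At x = 50 mm an upright wooden grip, 22 mm wide, z 33 to 81 mm. Pinch the hub across its free flats (y = -17 and 17 mm). Fits the shaft in any of four quarter turns.
- crank_seat (a point): centre of the hub's underside: it meets shaft_base when the crank is fully home.
- grip_mid (a point): middle of the wooden grip, on its axis, 59 mm above the hub's underside, 50 mm from the crank's axis. The grip turns freely on its pin, so it can be held and led round in a circle without turning the hand; its own yaw means nothing.
- panel: loose leaded glass panel, 8 mm thick, about 0.5 kg, lying flat on the light box between jaw and fence; 110 mm in x; in y, with the seam closed, 86 to 94 mm, each panel differs. Origin under its middle, z up, y along the clamp. Its last row, from y = 14 mm to its edge at 45 mm by the fence, slides in y. It needs some 15 N of squeeze to be held well and cracks at 40 N.
- strip (a joint): how far the panel's last row still stands out of the lead seam, m: 0 closed, 0.002 to 0.005 at the start. It slides stiffly, at about 4 N, and stops dead when closed.
- mixing_cup: white plastic mixing cup, 71 mm wide, 56 mm tall, at the back; a bystander. Origin under its middle.
- stippler: pale wooden stippling brush, 138 mm long, at the right; a bystander. Origin under its middle.
- palette_dish: round white dish of brown paint, 79 mm wide, 18 mm tall, near the front edge; a bystander. Origin under its middle.
- glass_cutter: glass cutter with a wooden shaft, 129 mm long, near the front edge; a bystander. Origin under its middle.
- grozing_pliers: flat steel pliers, 187 mm long, near the front edge at the left; a bystander. Origin under its middle.
There are look-alikes about, which are no part of the job. Leave any red look-alike of the panel alone. Several things have the shape of the crank; the one meant has the colours described above.

How it is judged (in metres and radians):
On the way, in this order (a step that is already met when the one before it is completed fails the run):
1. the crank sits fully down on the square shaft end (horizontal distance between crank_seat and shaft_base below 0.004 m and z of crank_seat in the frame of shaft_base below 0.004 m and angle between crank's own z axis and vertical below 0.09 rad), for 0.2 s.
2. wound with the crank on, the jaw squeezes the panel against the fence (contact force between each of jaw, fence and panel above 12 N and distance between crank_seat and shaft_base below 0.012 m), for 0.2 s.
At the end, for the whole second after the job is handed in: The panel lies flat, square to the clamp (within 0.03 rad), its seam closed (within 1 mm), squeezed between jaw and fence with at least 12 N at each; the crank is still fully down on the shaft (within 4 mm, upright within 0.09 rad); everything is at rest and let go (all of step 1 and contact force between each of jaw, fence and panel above 12 N and value of joint strip below 0.001 m and angle between the y axis of panel and the y axis of clamp, either way round below 0.03 rad and angle between panel's own z axis and vertical below 0.04 rad and height (world z) of panel below 0.004 m and linear speed of panel below 0.01 m/s and linear speed of crank below 0.02 m/s); the robot touches nothing.
It fails at once if the glass is cracked: the jaw or the fence presses the panel with more than 40 N (contact force between any of jaw, fence and panel above 40 N).
It fails at once if the jaw is moved (over 15 mm) without the crank on the shaft (distance of jaw from where it was at the start of the episode above 0.015 m and distance between crank_seat and shaft_base above 0.02 m).
It fails at once if the hand or arm pushes the panel or the jaw (over 3 N) (contact force between any of the fingers, the arm and panel above 3 N or contact force between any of the fingers, the arm and jaw above 3 N).
It fails at once if a bystander is moved more than 30 mm (distance of any of mixing_cup, stippler, palette_dish, glass_cutter, grozing_pliers from where it was at the start of the episode above 0.03 m).
It also fails if it takes over 72 s, if anything falls off the work surface, if the arm or the gripper's body presses on something with over 40 N, if the wrist force passes 120 N, or if a joint passes its speed limit or range.

### The arm

A 6-joint arm with a two-finger parallel gripper is mounted at the origin on a cart in front of the work surface, level with it; the furniture and walls round the work are solid. World frame = base frame: x ahead of the robot, y to its left, z up, the work surface at z = 0. Lengths are in m, angles in degrees, forces in N, time in s.
With the tool pointing down it reaches from about 0.25 to 0.775 m from the base axis. Payload 8.9 kg.
Tool frame: the origin (TCP) lies at the centre of the arm's flange, where the gripper is bolted on; the fingertips stand 173 mm ahead of it and the grasp point (between the pads) lies 155 mm ahead of it (arm.tip_extent is the z of the fingertips in the tool frame, in m); z points along the fingers, y is the line along which they close (so a half turn about z gives the same grasp; the last joint's range is limited). The gripper opens to 85 mm and grips with 20 to 120 N. Pads are 22 mm wide; open, the fingers measure 114 mm over their backs; the gripper's body (76 mm by 85 mm) begins 54 mm behind the grasp point. The pads swing forward as they close: fully open they stand 13 mm farther back than shut.
Start: joints at [68.222, 16.656, -8.789, 64.555, 0, 82.019], TCP at [0.125, 0.51, 0.405] pointing down, gripper open.
Joint ranges: [-144.48, 144.48], [-52.06, 99.96], [-74.48, 78.29], [-112.23, 115.85], [-86.99, 84.42], [-180, 180]. Speed limits (degrees/s): [127.2, 127.2, 159.86, 180, 180, 180].

### API

Orientations are given as a 3x3 rotation matrix whose columns are the frame's x, y, z axes.
In Python, from plant import arm gives the robot as it stands.
- The arm moves only by the tool send_rows, never from a script. Its argument "rows" is a list that holds one entry, the list of rows, each a list of 5 numbers: the gripper's target within -1 to 1 (fully open at 1, half-way at 0, shut at -1), then the shift along the tool's x, y, z in units of 150 mm (1.0 is 150 mm), then the turn about the tool's z in units of 360 degrees (1.0 is 360 degrees). In form: [[[hand, dx, dy, dz, spin], ...]]. A call has 1 to 8 rows; each row is the pose to reach, as a shift and turn from the pose commanded when the call began, along the tool's axes at that moment, turning the shorter way round; what a row does not reach only later rows make up. A row lasts 1/12 s, in which the tool goes at most 41.7 mm and 7.16 degrees, less where a joint would pass 70% of its speed; a pose out of reach is approached as far as the arm can. A call with a number of a shift or a turn outside -1 to 1 is refused whole. A call with a gripper value outside its range is refused whole. The fingers move at their own pace and stop on an object; "force" is the grip in N (left out, the last holds). Time passes only in rows, so rows that repeat a pose let the fingers close. It gives the time, the measured TCP pose, the force, the opening and the grip force at its end, in the units of the state.
- arm.get_state(): the state, without advancing time (a new reading comes with each control period).
- arm.get_image(name): name is "scene" or "top" or "wrist"; returns the picture (420x560x3 uint8, red, green, blue); there is no depth.
- arm.get_calibration(name): a dict with "K" (3x3 intrinsics, pixels), "k1" (the pictures are not rectified: a ray, as slopes to the right and down, at radius r is drawn at 1 + k1 r^2 times it, then the intrinsics apply), "extrinsics" (4x4, takes a point from world to camera coordinates). Camera axes: x right, y up, looking along -z (the intrinsics and any distortion apply to the point x, -y, -z); pixel columns grow to the right and rows downward; lengths in m; the calibration is good to about 2 mm. A picture is of the moment at which its call begins: read the wrist's pose just before it. get_calibration takes no time and is no camera call; for the wrist camera it gives the pose at the moment of the call.
- arm.finish_job(): hands the job in; it is judged then, once.
The state is a dict: "clock": time; "qpos": joint angles; "joint_velocities": joint speeds; "effort": joint torques, N m; "eef_pos": TCP position; "tcp_rot": TCP orientation; "ft_force": force on the tool from outside, world axes, zero at the start; "wrist_torque": the same for the moment, N m; "grip_width": finger opening in m; "finger_force": force on a finger pad.
Only numpy, scipy, OpenCV 4.12 (cv2) and the standard library are available. Lean on these libraries where they do the work, as an engineer would, in place of code of your own. Each camera call takes 0.05 s, during which the arm holds its last target. There are 200 camera calls.

## Working session

There is one attempt and no reset: what is moved stays moved. The work goes in short steps, Python scripts to look and compute and a tool call to move; the robot and the scene stay as the last step left them, time stands still between calls to the robot, and variables do not carry over. Pictures are saved under pics/ and viewed, at most 12 in all, crops included, and the job is handed in when it is done.

Besides the shell and the picture viewer there is one more tool, called after "Call:" as a command line: name --argument value ..., lists and objects as JSON in quotes. send_rows: Moves the arm, as the interface text tells. Shifts and turns lie within -1 to 1; 1 stands for 150 mm of shift or 360 degrees of turn. Its arguments: {"type":"object","properties":{"rows":{"type":"array","items":{"type":"array","items":{"type":"array","items":{"type":"number","minimum":-1,"maximum":1}}}},"force":{"type":"number"}},"required":["rows"]}

```bash
mkdir -p pics; ls
cat > h.py <<'E'
import numpy as np, cv2
from plant import arm
def snap(n,f):
    c=arm.get_calibration(n); im=np.array(arm.get_image(n)); cv2.imwrite('pics/'+f,im[:,:,::-1]); return im,c
def ray(c,u,v):
    K=np.array(c['K']);E=np.array(c['extrinsics']);k=c['k1']
    d=np.array([(u-K[0,2])/K[0,0],(v-K[1,2])/K[1,1]]);p=d.copy()
    for _ in range(20): p=d/(1+k*(p@p))
    R=E[:3,:3]; return -R.T@E[:3,3], R.T@np.array([p[0],-p[1],-1])
def onplane(c,u,v,z):
    o,d=ray(c,u,v); return o+d*(z-o[2])/d[2]
def proj(c,P):
    K=np.array(c['K']);E=np.array(c['extrinsics']);q=E[:3,:3]@np.array(P)+E[:3,3]
    p=np.array([q[0],-q[1]])/-q[2]; p=p*(1+c['k1']*(p@p)); return K[0,0]*p[0]+K[0,2],K[1,1]*p[1]+K[1,2]
E
python3 - <<'E'
from h import *
a,c=snap('top','top0.png');b,d=snap('scene','scene0.png')
print(c,d,arm.get_state())
E
```

```text
pics
{'K': array([[485.69918514,   0.        , 273.04006098],
       [  0.        , 485.69918514, 214.78795194],
       [  0.        ,   0.        ,   1.        ]]), 'k1': -0.047739295735200346, 'extrinsics': array([[ 0.01419994, -0.9996223 , -0.0235289 ,  0.04259263],
       [ 0.99397252,  0.01155362,  0.10901897, -0.58428965],
       [-0.10870595, -0.02493515,  0.99376117, -1.50957038],
       [ 0.        ,  0.        ,  0.        ,  1.        ]])} {'K': array([[483.64093608,   0.        , 271.02510823],
       [  0.        , 483.64093608, 210.84791515],
       [  0.        ,   0.        ,   1.        ]]), 'k1': -0.08413461116821352, 'extrinsics': array([[-0.97707827, -0.21262175, -0.01049023,  0.55944096],
       [ 0.14168954, -0.68631357,  0.7133707 , -0.11472357],
       [-0.15887771,  0.69553266,  0.70070835, -1.31125721],
       [ 0.        ,  0.        ,  0.        ,  1.        ]])} {'clock': 0.1, 'qpos': array([ 6.82221932e+01,  1.66875677e+01, -8.82466952e+00,  6.45570703e+01,
        4.67618005e-04,  8.20183333e+01]), 'joint_velocities': array([ 0.03822541, -0.01726481,  0.06817995,  0.00695326, -0.05826028,
       -0.04991096]), 'effort': array([ 1.74326244e-03, -5.37977707e+01,  3.31920218e+01,  9.28664231e-03,
       -1.38883033e-04,  8.12170704e-07]), 'eef_pos': array([0.12512463, 0.50968059, 0.40418621]), 'tcp_rot': array([[-9.71150306e-01,  2.38467765e-01, -4.56366995e-04],
       [ 2.38468137e-01,  9.71149676e-01, -1.12028378e-03],
       [ 1.76049090e-04, -1.19679292e-03, -9.99999268e-01]]), 'ft_force': array([0.81959451, 0.18493706, 0.2031601 ]), 'wrist_torque': array([0.01064959, 0.06776908, 0.02004699]), 'finger_force': 0.0, 'grip_width': 0.08552312095573962}
```

View pics/top0.png

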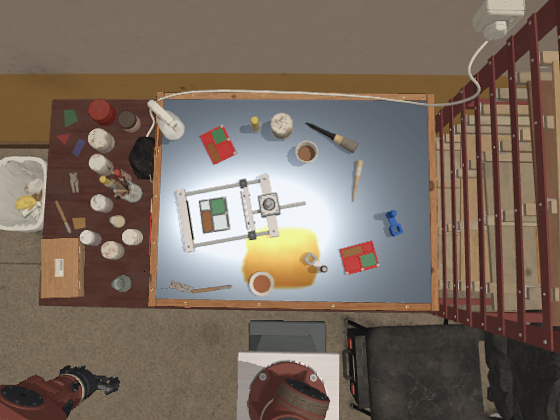

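View pics/scene0.png

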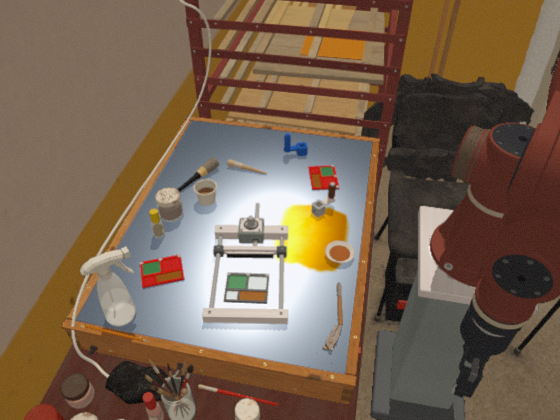

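Top view: the clamp's case and shaft are at (267,204), the fence is at left (184,220) and the panel at (214,215). Crank candidates are the grey hub with a brown grip at (308,258)/(323,268) and the all-blue look-alike at (394,223). The yellow thing at (255,123) looks like a bottle. I choose the grey one and check it in one close crop.

Run:
```python
from h import *
a=cv2.imread('pics/top0.png');b=cv2.imread('pics/scene0.png')
r=lambda i,x,y,w,h,s:cv2.resize(i[y:y+h,x:x+w],None,fx=s,fy=s,interpolation=cv2.INTER_CUBIC)
A=r(a,240,180,100,100,4);B=r(b,230,160,130,100,4)[:, :400]
cv2.imwrite('pics/crop1.png',np.hstack([A,B]))
from h import arm
c=arm.get_calibration('top')
for n,u,v,z in [('shaft',267,204,.078),('hub',308,258,.034),('grip',323,268,.081),('panel',214,215,.008)]: print(n,onplane(c,u,v,z).round(3))
```

```text
shaft [0.612 0.068 0.078]
hub [ 0.448 -0.062  0.034]
grip [ 0.418 -0.105  0.081]
panel [0.583 0.242 0.008]
```

View pics/crop1.png

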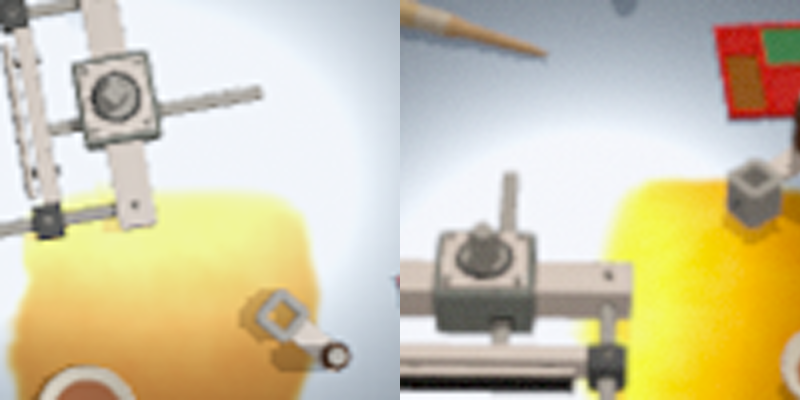

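The grey hub with its open square hole is at top pixel (310.5,258.5), with the dark wooden grip at (324,269). That is the crank. The shaft's square end is at (268.7,203), and its square looks turned relative to the case.

```bash
cat >> h.py <<'E'
def cmd(P,yaw_x=None,s=None):
    "shift in tool units to put TCP at P; yaw_x = world direction (deg) wanted of tool x"
    s=s or arm.get_state();R=np.array(s['tcp_rot']);d=R.T@(np.array(P)-s['eef_pos'])/.15
    t=0
    if yaw_x is not None:
        cur=np.degrees(np.arctan2(R[1,0],R[0,0])); t=-((yaw_x-cur+180)%360-180)  # tool z is down
    return d.round(4),round(t/360,4),t
E
python3 - <<'E'
from h import *
c=arm.get_calibration('top')
h=onplane(c,310.5,258.5,.034);g=onplane(c,323.7,268.5,.081);s=onplane(c,268.7,203,.078)
ax=np.degrees(np.arctan2(*(g-h)[[1,0]]));print(h,g,s,ax,np.linalg.norm((g-h)[:2]))
for y in (ax,ax+180): print(cmd([h[0],h[1],.36],y))
w=arm.get_calibration('wrist');R=arm.get_state()['tcp_rot'];E=w['extrinsics']
print('cam in tool',R.T@(-E[:3,:3].T@E[:3,3]-arm.get_state()['eef_pos']),'look',R.T@(-E[:3,:3].T[:,2]),w['K'][0])
E
```

```text
[ 0.44695204 -0.06940049  0.034     ] [ 0.41627938 -0.10711084  0.081     ] [0.61518558 0.06292518 0.078     ] -129.12405293150846 0.04860948252109684
(array([-3.0043, -3.2372,  0.2979]), np.float64(-0.1796), np.float64(-64.67209345775939))
(array([-3.0043, -3.2372,  0.2979]), np.float64(0.3204), np.float64(115.32790654224064))
cam in tool [ 0.07386352 -0.00098066  0.02975468] look [-2.92322281e-01 -2.15011641e-05  9.56319865e-01] [330.91214521   0.         277.35322215]
```

Call:
send_rows --rows '[[[1,-0.25,-0.25,0,0],[1,-0.5,-0.5,0,0],[1,-0.7,-0.7,0,0],[1,-0.9,-0.9,0,0],[1,-1,-1,0,0],[1,-1,-1,0,0]]]' --force 40

```text
clock: 0.6
eef_pos: [0.237, 0.3241, 0.4045]
tcp_rot: [[-0.97, 0.243, 0.0], [0.243, 0.97, -0.002], [-0.001, -0.002, -1.0]]
ft_force: [1.0, 0.3, 0.9]
grip_width: 0.0853
finger_force: 0.0
```

Call:
send_rows --rows '[[[1,-0.2,-0.2,0,0],[1,-0.4,-0.4,0,0],[1,-0.6,-0.6,0,0],[1,-0.8,-0.8,0,0],[1,-1,-1,0,0],[1,-1,-1,0,0]]]'

```text
clock: 1.1
eef_pos: [0.3478, 0.1424, 0.4048]
tcp_rot: [[-0.97, 0.245, 0.002], [0.245, 0.97, -0.002], [-0.002, -0.001, -1.0]]
ft_force: [0.3, 0.5, 0.3]
grip_width: 0.0853
finger_force: 0.0
```

Call:
send_rows --rows '[[[1,-0.2,-0.2,0,0],[1,-0.4,-0.4,0,0],[1,-0.6,-0.6,0,0],[1,-0.8,-0.8,0,0],[1,-1,-1,0,0],[1,-1,-1,0,0]]]'

```text
clock: 1.6
eef_pos: [0.4578, -0.0392, 0.4044]
tcp_rot: [[-0.97, 0.243, 0.002], [0.243, 0.97, -0.002], [-0.002, -0.001, -1.0]]
ft_force: [-0.3, 0.8, -0.2]
grip_width: 0.0854
finger_force: 0.0
```

Call:
send_rows --rows '[[[1,0,-0.1,0.1,-0.019],[1,0,-0.24,0.2,-0.038],[1,0,-0.24,0.3,-0.057],[1,0,-0.24,0.3,-0.076],[1,0,-0.24,0.3,-0.095],[1,0,-0.24,0.3,-0.114],[1,0,-0.24,0.3,-0.133],[1,0,-0.24,0.3,-0.152]]]'

```text
clock: 2.27
eef_pos: [0.4463, -0.0692, 0.3594]
tcp_rot: [[-0.752, -0.659, -0.001], [-0.659, 0.752, 0.0], [0.0, 0.001, -1.0]]
ft_force: [-0.1, 1.0, -0.2]
grip_width: 0.0851
finger_force: 0.0
```

Call:
send_rows --rows '[[[1,0,0,0,-0.014],[1,0,0,0,-0.028],[1,0,0,0,-0.028],[1,0,0,0,-0.028]]]'

```text
clock: 2.6
eef_pos: [0.4463, -0.0692, 0.3595]
tcp_rot: [[-0.631, -0.776, -0.0], [-0.776, 0.631, 0.0], [0.0, 0.0, -1.0]]
ft_force: [-0.7, -0.3, -0.8]
grip_width: 0.0855
finger_force: 0.0
```

Run:
```python
from h import *
im,c=snap('wrist','w1.png')
print(arm.get_state(),[proj(c,p) for p in ([.447,-.0694,.034],[.416,-.107,.081])])
```

```text
{'clock': 2.65, 'qpos': array([-1.81091874e+01,  1.06663912e+01, -2.38799101e+01,  5.54716018e+01,
        8.55616731e-04, -6.89465961e+01]), 'joint_velocities': array([-0.04624089,  0.06043006,  0.04644629,  0.09790806,  0.00340623,
       -0.08166255]), 'effort': array([ 1.84315152e-02, -4.44266796e+01,  3.11728477e+01,  5.39938541e-03,
        9.66443476e-04, -1.46846515e-01]), 'eef_pos': array([ 0.44632136, -0.06925793,  0.35956198]), 'tcp_rot': array([[-6.31523190e-01, -7.75356934e-01, -2.92348434e-04],
       [-7.75356983e-01,  6.31523188e-01,  1.11317675e-04],
       [ 9.83138840e-05,  2.96974092e-04, -9.99999951e-01]]), 'ft_force': array([ 0.37241016, -0.52403366, -0.11177614]), 'wrist_torque': array([ 0.03112624, -0.03705915,  0.0463238 ]), 'finger_force': 0.0, 'grip_width': 0.0853119335950579} [(np.float64(277.72767255929534), np.float64(196.3807590575732)), (np.float64(278.1145612762713), np.float64(148.44782937645613))]
```

View pics/w1.png

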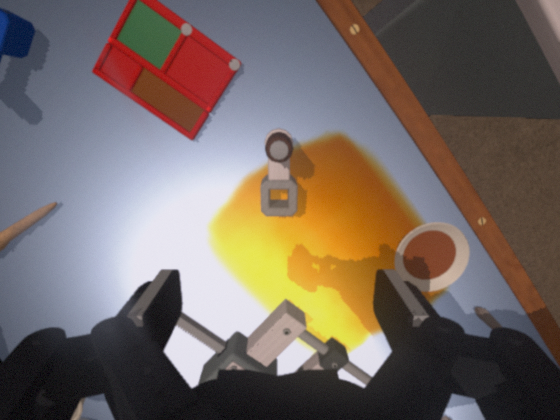

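Wrist view: the hub top is at (279,196) with the grip top at (278,147), within 1–2 px of the predicted positions. The hub flats are in line with the fingers and the red panel look-alike is well away. Descending.

Call:
send_rows --rows '[[[1,-0.029,0,0.2,0],[1,-0.029,0,0.4,0],[1,-0.029,0,0.6,0],[1,-0.029,0,0.8,0],[1,-0.029,0,0.95,0],[1,-0.029,0,0.95,0]]]'

```text
clock: 3.15
eef_pos: [0.4472, -0.0654, 0.2138]
tcp_rot: [[-0.631, -0.776, -0.006], [-0.776, 0.631, 0.002], [0.002, 0.006, -1.0]]
ft_force: [-1.2, 1.2, -0.6]
grip_width: 0.0858
finger_force: 0.0
```

Call:
send_rows --rows '[[[1,0,0,0.06,0],[1,0,0,0.12,0],[1,0,0,0.18,0],[1,0,0,0.233,0],[1,0,0,0.233,0],[0.2,0,0,0.233,0],[-0.5,0,0,0.233,0],[-0.5,0,0,0.233,0]]]'

```text
clock: 3.82
eef_pos: [0.4493, -0.0661, 0.1827]
tcp_rot: [[-0.629, -0.777, 0.001], [-0.777, 0.629, -0.0], [-0.0, -0.001, -1.0]]
ft_force: [0.5, 0.1, 0.3]
grip_width: 0.0512
finger_force: 0.0
```

Call:
send_rows --rows '[[[-1,0,0,0,0],[-1,0,0,0,0],[-1,0,0,0,0],[-1,0,0,0,0],[-1,0,0,0,0],[-1,0,0,0,0]]]'

```text
clock: 4.32
eef_pos: [0.4491, -0.066, 0.1828]
tcp_rot: [[-0.629, -0.777, 0.001], [-0.777, 0.629, -0.0], [-0.0, -0.0, -1.0]]
ft_force: [-1.8, 1.1, 5.3]
grip_width: 0.0329
finger_force: 40.2
```

Call:
send_rows --rows '[[[-1,0,0,-0.1,0],[-1,0,0,-0.25,0],[-1,0,0,-0.45,0],[-1,0,0,-0.65,0],[-1,0,0,-0.85,0],[-1,0,0,-0.95,0],[-1,0,0,-0.95,0]]]'

```text
clock: 4.9
eef_pos: [0.4501, -0.0664, 0.328]
tcp_rot: [[-0.629, -0.777, 0.005], [-0.777, 0.629, -0.002], [-0.002, -0.005, -1.0]]
ft_force: [1.3, -0.5, -2.1]
grip_width: 0.0336
finger_force: 41.1
```

Call:
send_rows --rows '[[[-1,-0.1,0,0,0],[-1,-0.28,0.02,0,0],[-1,-0.46,0.04,0,0],[-1,-0.64,0.06,0,0],[-1,-0.82,0.084,0,0],[-1,-0.95,0.084,0,0],[-1,-1,0.084,0,0]]]'

```text
clock: 5.48
eef_pos: [0.5344, 0.0604, 0.3232]
tcp_rot: [[-0.628, -0.778, -0.001], [-0.778, 0.628, 0.001], [0.0, 0.001, -1.0]]
ft_force: [-0.2, 0.1, -2.0]
grip_width: 0.0334
finger_force: 41.0
```

Call:
send_rows --rows '[[[-1,-0.15,0,0,0],[-1,-0.3,0,0,0],[-1,-0.45,0,0,0],[-1,-0.58,0,0,0],[-1,-0.63,0,0,0],[-1,-0.63,0,0,0],[-1,-0.63,0,0,0]]]'

```text
clock: 6.07
eef_pos: [0.5925, 0.1314, 0.3237]
tcp_rot: [[-0.629, -0.777, -0.002], [-0.777, 0.629, -0.001], [0.002, 0.001, -1.0]]
ft_force: [-0.5, 0.7, -2.7]
grip_width: 0.0334
finger_force: 41.0
```

Run:
```python
from h import *
im,c=snap('wrist','w2.png'); s=arm.get_state()
print(s['eef_pos'],s['tcp_rot'].round(3),s['grip_width'],proj(c,[.615,.063,.078]))
```

```text
[0.59235142 0.13108508 0.32400493] [[-0.63  -0.777 -0.002]
 [-0.777  0.63  -0.001]
 [ 0.002  0.001 -1.   ]] 0.03320820222830974 (np.float64(186.6915915258004), np.float64(169.30537254500092))
```

View pics/w2.png

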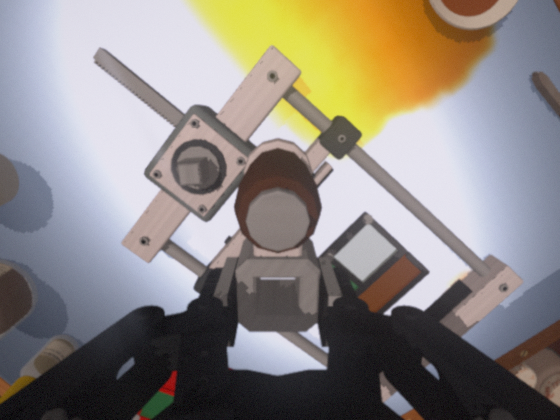

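Wrist view: the shaft end is at about (195,168) inside the dark shoulder ring. The crank is held upright, hub top at about (279,290) and grip top at (278,218). The square's angle needs a closer crop.

Run:
```python
from h import *
a=cv2.imread('pics/w2.png')
A=cv2.resize(a[128:208,155:235],None,fx=5,fy=5,interpolation=cv2.INTER_CUBIC)
B=cv2.resize(a[245:335,235:325],(400,400),interpolation=cv2.INTER_CUBIC)
cv2.imwrite('pics/crop2.png',cv2.convertScaleAbs(np.hstack([A,B]),alpha=1.6,beta=10))
```

```text
(no output)
```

View pics/crop2.png

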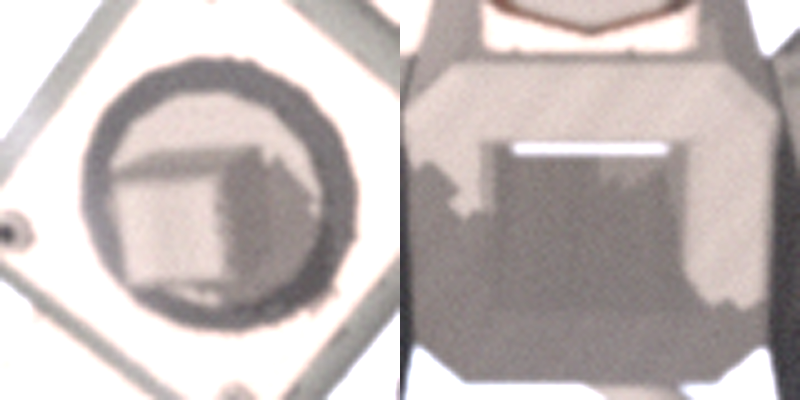

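Run:
```python
from h import *
c=arm.get_calibration('wrist');s=arm.get_state();R=s['tcp_rot'];p=s['eef_pos']
q=[(178,164.6),(198.4,163.6),(199.4,183.6),(180.6,185)]
P=np.array([onplane(c,*a,.078) for a in q]);print(P.round(4),'centre',P.mean(0))
for i in range(4):
    d=P[(i+1)%4]-P[i];print(np.degrees(np.arctan2(d[1],d[0])).round(1),np.linalg.norm(d).round(4))
print('ring',onplane(c,199,167,.052))
print('toolx yaw',np.degrees(np.arctan2(R[1,0],R[0,0])))
for X in (-13,-4.8,4,12.8,21): print(X,np.round(proj(c,p+R@[X/1000,0,.182-.034]),1))
```

```text
[[0.6173 0.0568 0.078 ]
 [0.6064 0.0648 0.078 ]
 [0.615  0.0751 0.078 ]
 [0.6255 0.0678 0.078 ]] centre [0.61603886 0.06611733 0.078     ]
143.5 0.0136
49.9 0.0134
-34.9 0.0128
-126.6 0.0137
ring [0.61505217 0.06607583 0.052     ]
toolx yaw -129.01554799308983
-13 [279.9 329.6]
-4.8 [279.9 312.9]
4 [279.9 294.2]
12.8 [279.9 274.8]
21 [279.9 255.9]
```

Call:
send_rows --rows '[[[-1,0.07,-0.13,0,-0.0056],[-1,0.15,-0.26,0,-0.0056],[-1,0.221,-0.386,0,-0.0056],[-1,0.221,-0.386,0.15,-0.0056],[-1,0.221,-0.386,0.3,-0.0056],[-1,0.221,-0.386,0.38,-0.0056],[-1,0.221,-0.386,0.38,-0.0056],[-1,0.221,-0.386,0.38,-0.0056]]]'

```text
clock: 6.78
eef_pos: [0.6165, 0.0689, 0.2675]
tcp_rot: [[-0.602, -0.798, -0.002], [-0.798, 0.602, -0.0], [0.001, 0.001, -1.0]]
ft_force: [0.4, 0.4, -1.6]
grip_width: 0.0333
finger_force: 41.0
```

Call:
send_rows --rows '[[[-1,0,0,0.02,0],[-1,0,0,0.04,0],[-1,0,0,0.06,0],[-1,0,0,0.08,0],[-1,0,0,0.1,0],[-1,0,0,0.1,0]]]'

```text
clock: 7.28
eef_pos: [0.617, 0.0695, 0.2522]
tcp_rot: [[-0.602, -0.799, -0.001], [-0.799, 0.602, -0.001], [0.001, 0.0, -1.0]]
ft_force: [-0.9, -2.9, -4.1]
grip_width: 0.033
finger_force: 41.1
```

Call:
send_rows --rows '[[[-1,0,0,0.025,0],[-1,0,0,0.05,0],[-1,0,0,0.075,0],[-1,0,0,0.1,0],[-1,0,0,0.115,0],[-1,0,0,0.115,0]]]'

```text
clock: 7.78
eef_pos: [0.6169, 0.0695, 0.2348]
tcp_rot: [[-0.602, -0.799, -0.001], [-0.799, 0.602, -0.0], [0.001, 0.001, -1.0]]
ft_force: [-2.3, -4.1, -3.5]
grip_width: 0.0335
finger_force: 40.7
```

Call:
send_rows --rows '[[[-1,0,0,0.01,0],[-1,0,0,0.02,0],[-1,0,0,0.02,0]]]'

```text
clock: 8.03
eef_pos: [0.6169, 0.0696, 0.2346]
tcp_rot: [[-0.602, -0.799, 0.0], [-0.799, 0.602, -0.001], [0.0, -0.001, -1.0]]
ft_force: [-12.9, -5.1, 25.3]
grip_width: 0.0332
finger_force: 44.4
```

Call:
send_rows --rows '[[[-1,0,0,0.01,0],[-1,0,0,0.02,0],[-1,0,0,0.02,0]]]'

```text
clock: 8.28
eef_pos: [0.6168, 0.0697, 0.2342]
tcp_rot: [[-0.601, -0.799, 0.002], [-0.799, 0.601, -0.0], [-0.001, -0.002, -1.0]]
ft_force: [-21.1, -4.1, 50.9]
grip_width: 0.0334
finger_force: 48.0
```

Call:
send_rows --rows '[[[-1,0,0,-0.03,0],[-1,0,0,-0.03,0],[0,0,0,-0.03,0],[1,0,0,-0.03,0],[1,0,0,-0.03,0],[1,0,0,-0.03,0],[1,0,0,-0.03,0],[1,0,0,-0.03,0]]]'

```text
clock: 8.95
eef_pos: [0.6174, 0.0698, 0.2339]
tcp_rot: [[-0.601, -0.799, 0.0], [-0.799, 0.601, 0.0], [-0.0, 0.0, -1.0]]
ft_force: [0.3, -1.0, 0.1]
grip_width: 0.0854
finger_force: 0.0
```

Call:
send_rows --rows '[[[1,0,0,-0.1,0],[1,0,0,-0.22,0],[1,0,0,-0.22,0],[1,0.1,0,-0.22,0],[1,0.2,0,-0.22,0],[1,0.3,0,-0.22,0],[1,0.313,0,-0.22,0],[1,0.313,0,-0.22,0]]]'

```text
clock: 9.62
eef_pos: [0.5887, 0.0317, 0.2668]
tcp_rot: [[-0.602, -0.798, -0.0], [-0.798, 0.602, 0.0], [0.0, 0.0, -1.0]]
ft_force: [0.1, 0.4, -1.0]
grip_width: 0.0854
finger_force: 0.0
```

Run:
```python
from h import *
im,c=snap('wrist','w3.png'); s=arm.get_state();R=s['tcp_rot']
print(s['eef_pos'],s['tcp_rot'].round(3),s['grip_width'],s['ft_force'])
S=np.array([.6155,.066,0]);x=np.array([-.602,-.799,0])
print('grip top exp',proj(c,S+.05*x+[0,0,.133]),'hub top exp',proj(c,S+[0,0,.086]),'if 10mm high',proj(c,S+[0,0,.096]))
```

```text
[0.58919649 0.03217127 0.2669152 ] [[-0.602 -0.798  0.   ]
 [-0.798  0.602  0.   ]
 [-0.    -0.    -1.   ]] 0.08561640945424596 [-0.16426873  0.82846085 -1.49125647]
grip top exp (np.float64(277.8845431511175), np.float64(308.7853208284042)) hub top exp (np.float64(277.9560819412518), np.float64(338.98185435758245)) if 10mm high (np.float64(277.98218583214594), np.float64(351.60256629888784))
```

View pics/w3.png

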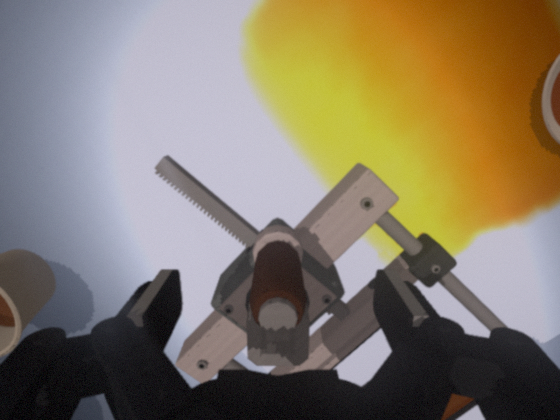

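The grip top is at (278,313), 4 px from where a fully seated crank would put it. The crank is down on the shaft. Now grasping the wooden grip.

Call:
send_rows --rows '[[[1,0.039,-0.005,0,0],[1,0.039,-0.005,0,0],[0,0.039,-0.005,0,0],[-1,0.039,-0.005,0,0],[-1,0.039,-0.005,0,0],[-1,0.039,-0.005,0,0],[-1,0.039,-0.005,0,0],[-1,0.039,-0.005,0,0]]]' --force 50

```text
clock: 10.33
eef_pos: [0.5861, 0.0271, 0.2671]
tcp_rot: [[-0.601, -0.799, 0.0], [-0.799, 0.601, -0.0], [0.0, -0.0, -1.0]]
ft_force: [-0.2, 0.9, 0.9]
grip_width: 0.0207
finger_force: 48.7
```

Call:
send_rows --rows '[[[-1,0,0,0,0],[-1,0,0,0,0],[-1,0,0,0,0],[-1,0,0,0,0]]]'

```text
clock: 10.67
eef_pos: [0.5861, 0.0271, 0.267]
tcp_rot: [[-0.602, -0.799, 0.0], [-0.799, 0.602, 0.0], [-0.0, 0.0, -1.0]]
ft_force: [-1.7, -0.1, 0.5]
grip_width: 0.0212
finger_force: 48.8
```

Run:
```python
import numpy as np
for t0 in range(0,360,120):
  print(t0,[[round(float(v),3) for v in (np.array([np.cos(a),np.sin(a)])-[np.cos(b),np.sin(b)])/3] for k in range(1,9) for a,b in [(np.radians(t0+15*k),np.radians(t0))]])
```

```text
0 [[-0.011, 0.086], [-0.045, 0.167], [-0.098, 0.236], [-0.167, 0.289], [-0.247, 0.322], [-0.333, 0.333], [-0.42, 0.322], [-0.5, 0.289]]
120 [[-0.069, -0.053], [-0.122, -0.122], [-0.155, -0.202], [-0.167, -0.289], [-0.155, -0.375], [-0.122, -0.455], [-0.069, -0.524], [-0.0, -0.577]]
240 [[0.08, -0.033], [0.167, -0.045], [0.253, -0.033], [0.333, -0.0], [0.402, 0.053], [0.455, 0.122], [0.489, 0.202], [0.5, 0.289]]
```

Call:
send_rows --rows '[[[-1,-0.011,0.086,0,0],[-1,-0.045,0.167,0,0],[-1,-0.098,0.236,0,0],[-1,-0.167,0.289,0,0],[-1,-0.247,0.322,0,0],[-1,-0.333,0.333,0,0],[-1,-0.42,0.322,0,0],[-1,-0.5,0.289,0,0]]]'

```text
clock: 11.33
eef_pos: [0.5962, 0.1136, 0.267]
tcp_rot: [[-0.601, -0.799, -0.002], [-0.799, 0.601, -0.001], [0.002, 0.0, -1.0]]
ft_force: [-1.6, -5.6, 1.2]
grip_width: 0.0205
finger_force: 49.9
```

Call:
send_rows --rows '[[[-1,-0.069,-0.053,0,0],[-1,-0.122,-0.122,0,0],[-1,-0.155,-0.202,0,0],[-1,-0.167,-0.289,0,0],[-1,-0.155,-0.375,0,0],[-1,-0.122,-0.455,0,0],[-1,-0.069,-0.524,0,0],[-1,0,-0.577,0,0]]]'

```text
clock: 12.0
eef_pos: [0.666, 0.0615, 0.2669]
tcp_rot: [[-0.601, -0.799, -0.001], [-0.799, 0.601, 0.002], [-0.001, 0.002, -1.0]]
ft_force: [-4.7, 4.8, 3.6]
grip_width: 0.0209
finger_force: 50.0
```

Call:
send_rows --rows '[[[-1,0.08,-0.033,0,0],[-1,0.167,-0.045,0,0],[-1,0.253,-0.033,0,0],[-1,0.333,0,0,0],[-1,0.402,0.053,0,0],[-1,0.455,0.122,0,0],[-1,0.489,0.202,0,0],[-1,0.5,0.289,0,0]]]'

```text
clock: 12.67
eef_pos: [0.5864, 0.0264, 0.2673]
tcp_rot: [[-0.602, -0.798, 0.003], [-0.798, 0.602, -0.001], [-0.001, -0.003, -1.0]]
ft_force: [5.9, -0.8, -3.0]
grip_width: 0.0208
finger_force: 49.4
```

Run:
```python
from h import *
im,c=snap('top','top1.png'); a=cv2.imread('pics/top1.png')
b=cv2.imread('pics/top0.png')
w=lambda i:cv2.resize(i[165:265,165:265],None,fx=4,fy=4,interpolation=cv2.INTER_CUBIC)
cv2.imwrite('pics/crop3.png',np.hstack([w(b),w(a)])); s=arm.get_state();print(s['eef_pos'],s['ft_force'])
```

```text
[0.58443866 0.02791935 0.26707516] [1.13013198 0.12093754 1.88904376]
```

View pics/crop3.png

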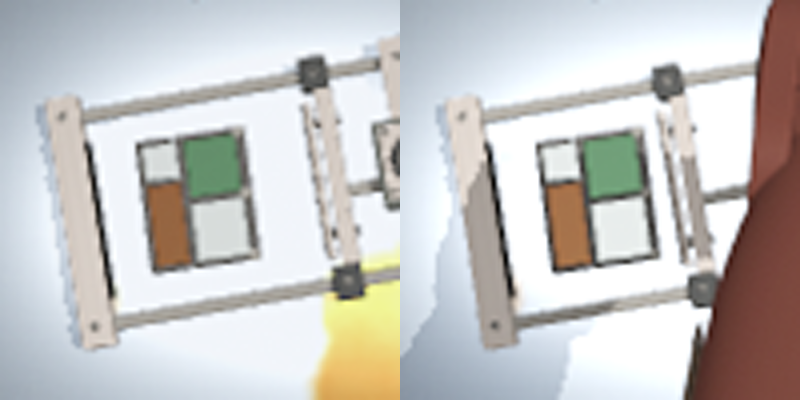

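The jaw has advanced about 37 mm in one turn as expected. The gaps left are roughly 17 mm from jaw to panel and 34 mm from panel to fence. One more turn is safe, and after that I go slowly.

Call:
send_rows --rows '[[[-1,-0.011,0.086,0,0],[-1,-0.045,0.167,0,0],[-1,-0.098,0.236,0,0],[-1,-0.167,0.289,0,0],[-1,-0.247,0.322,0,0],[-1,-0.333,0.333,0,0],[-1,-0.42,0.322,0,0],[-1,-0.5,0.289,0,0]]]'

```text
clock: 13.38
eef_pos: [0.5963, 0.1137, 0.267]
tcp_rot: [[-0.601, -0.799, -0.002], [-0.799, 0.601, -0.001], [0.002, 0.001, -1.0]]
ft_force: [-2.0, -6.5, 1.4]
grip_width: 0.0207
finger_force: 50.4
```

Call:
send_rows --rows '[[[-1,-0.069,-0.053,0,0],[-1,-0.122,-0.122,0,0],[-1,-0.155,-0.202,0,0],[-1,-0.167,-0.289,0,0],[-1,-0.155,-0.375,0,0],[-1,-0.122,-0.455,0,0],[-1,-0.069,-0.524,0,0],[-1,0,-0.577,0,0]]]'

```text
clock: 14.05
eef_pos: [0.6661, 0.0616, 0.2669]
tcp_rot: [[-0.601, -0.8, -0.001], [-0.8, 0.601, 0.003], [-0.001, 0.002, -1.0]]
ft_force: [-4.9, 4.9, 3.8]
grip_width: 0.0209
finger_force: 50.4
```

Call:
send_rows --rows '[[[-1,0.08,-0.033,0,0],[-1,0.167,-0.045,0,0],[-1,0.253,-0.033,0,0],[-1,0.333,0,0,0],[-1,0.402,0.053,0,0],[-1,0.455,0.122,0,0],[-1,0.489,0.202,0,0],[-1,0.5,0.289,0,0]]]'

```text
clock: 14.72
eef_pos: [0.5867, 0.0263, 0.2673]
tcp_rot: [[-0.602, -0.798, 0.003], [-0.798, 0.602, -0.001], [-0.0, -0.003, -1.0]]
ft_force: [4.5, -2.1, -3.7]
grip_width: 0.0207
finger_force: 49.9
```

Run:
```python
from h import *
im,c=snap('top','top2.png'); a=cv2.imread('pics/top2.png')
cv2.imwrite('pics/crop4.png',cv2.resize(a[175:255,170:250],None,fx=7,fy=7,interpolation=cv2.INTER_CUBIC))
s=arm.get_state();print(s['eef_pos'],s['ft_force'],s['clock'])
```

```text
[0.58463155 0.02788451 0.26708903] [-0.37762585 -1.40193294  3.00591728] 14.7667
```

View pics/crop4.png

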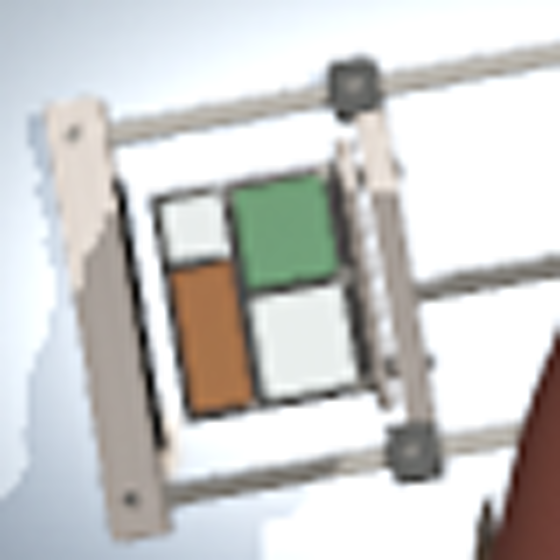

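Gap to the fence is about 10–13 mm plus the seam. Tightness is therefore expected after another 125–180°. From here I take short steps and read the tangential force at each.

```bash
cat > tab.py <<'E'
import numpy as np,sys
a,b,st,n=map(float,sys.argv[1:5]);n=int(n)
u=lambda t:np.array([np.cos(np.radians(t)),np.sin(np.radians(t))])/3
t=a
while t<b-1e-6:
    print(t,[[-1,*map(float,(u(t+st*k)-u(t)).round(3)),0,0] for k in range(1,n+1)]); t+=st*n
E
cat > ft.py <<'E'
import numpy as np,sys
# args: theta fx fy triples -> tangential resistance, radial
v=np.array(sys.argv[1:],float).reshape(-1,3);x=np.array([-.602,-.799]);y=np.array([-.799,.602])
for th,fx,fy in v:
    r=np.radians(th);f=np.array([fx,fy]);print(th,'tang',round(float(-f@(-np.sin(r)*x+np.cos(r)*y)),2),'rad',round(float(f@(np.cos(r)*x+np.sin(r)*y)),2))
E
python3 tab.py 0 80 5 4; python3 tab.py 80 200 4 2
```

```text
0.0 [[-1, -0.001, 0.029, 0, 0], [-1, -0.005, 0.058, 0, 0], [-1, -0.011, 0.086, 0, 0], [-1, -0.02, 0.114, 0, 0]]
20.0 [[-1, -0.011, 0.027, 0, 0], [-1, -0.025, 0.053, 0, 0], [-1, -0.04, 0.077, 0, 0], [-1, -0.058, 0.1, 0, 0]]
40.0 [[-1, -0.02, 0.021, 0, 0], [-1, -0.041, 0.041, 0, 0], [-1, -0.064, 0.059, 0, 0], [-1, -0.089, 0.074, 0, 0]]
60.0 [[-1, -0.026, 0.013, 0, 0], [-1, -0.053, 0.025, 0, 0], [-1, -0.08, 0.033, 0, 0], [-1, -0.109, 0.04, 0, 0]]
80.0 [[-1, -0.023, 0.003, 0, 0], [-1, -0.046, 0.005, 0, 0]]
88.0 [[-1, -0.023, 0.0, 0, 0], [-1, -0.046, -0.002, 0, 0]]
96.0 [[-1, -0.023, -0.003, 0, 0], [-1, -0.046, -0.008, 0, 0]]
104.0 [[-1, -0.022, -0.006, 0, 0], [-1, -0.044, -0.014, 0, 0]]
112.0 [[-1, -0.021, -0.009, 0, 0], [-1, -0.042, -0.02, 0, 0]]
120.0 [[-1, -0.02, -0.012, 0, 0], [-1, -0.039, -0.026, 0, 0]]
128.0 [[-1, -0.018, -0.015, 0, 0], [-1, -0.035, -0.031, 0, 0]]
136.0 [[-1, -0.016, -0.017, 0, 0], [-1, -0.03, -0.036, 0, 0]]
144.0 [[-1, -0.013, -0.019, 0, 0], [-1, -0.025, -0.039, 0, 0]]
152.0 [[-1, -0.01, -0.021, 0, 0], [-1, -0.019, -0.042, 0, 0]]
160.0 [[-1, -0.007, -0.022, 0, 0], [-1, -0.013, -0.045, 0, 0]]
168.0 [[-1, -0.004, -0.023, 0, 0], [-1, -0.006, -0.046, 0, 0]]
176.0 [[-1, -0.001, -0.023, 0, 0], [-1, 0.0, -0.047, 0, 0]]
184.0 [[-1, 0.002, -0.023, 0, 0], [-1, 0.006, -0.046, 0, 0]]
192.0 [[-1, 0.006, -0.023, 0, 0], [-1, 0.013, -0.045, 0, 0]]
```

Call:
send_rows --rows '[[[-1,-0.001,0.029,0,0],[-1,-0.005,0.058,0,0],[-1,-0.011,0.086,0,0],[-1,-0.02,0.114,0,0]]]'

```text
clock: 15.1
eef_pos: [0.5746, 0.0392, 0.2672]
tcp_rot: [[-0.602, -0.798, 0.0], [-0.798, 0.602, -0.002], [0.002, -0.001, -1.0]]
ft_force: [-0.7, -5.5, 3.3]
grip_width: 0.0209
finger_force: 50.3
```

Call:
send_rows --rows '[[[-1,-0.011,0.027,0,0],[-1,-0.025,0.053,0,0],[-1,-0.04,0.077,0,0],[-1,-0.058,0.1,0,0]]]'

```text
clock: 15.43
eef_pos: [0.5675, 0.0553, 0.2672]
tcp_rot: [[-0.602, -0.798, -0.001], [-0.798, 0.602, -0.002], [0.002, -0.0, -1.0]]
ft_force: [-2.8, -6.1, 4.5]
grip_width: 0.0206
finger_force: 50.3
```

Call:
send_rows --rows '[[[-1,-0.02,0.021,0,0],[-1,-0.041,0.041,0,0],[-1,-0.064,0.059,0,0],[-1,-0.089,0.074,0,0]]]'

```text
clock: 15.77
eef_pos: [0.5664, 0.073, 0.2671]
tcp_rot: [[-0.602, -0.799, -0.002], [-0.799, 0.602, -0.001], [0.002, 0.0, -1.0]]
ft_force: [-4.5, -3.6, 6.7]
grip_width: 0.0208
finger_force: 50.5
```

Call:
send_rows --rows '[[[-1,-0.026,0.013,0,0],[-1,-0.053,0.025,0,0],[-1,-0.08,0.033,0,0],[-1,-0.109,0.04,0,0]]]'

```text
clock: 16.1
eef_pos: [0.5714, 0.0898, 0.2671]
tcp_rot: [[-0.602, -0.799, -0.002], [-0.799, 0.602, -0.001], [0.002, 0.001, -1.0]]
ft_force: [-3.8, -3.7, 5.7]
grip_width: 0.0207
finger_force: 50.5
```

Call:
send_rows --rows '[[[-1,-0.023,0.003,0,0],[-1,-0.046,0.005,0,0]]]'

```text
clock: 16.27
eef_pos: [0.575, 0.0959, 0.267]
tcp_rot: [[-0.602, -0.799, -0.002], [-0.799, 0.602, -0.001], [0.002, 0.001, -1.0]]
ft_force: [-4.2, -2.6, 5.9]
grip_width: 0.0207
finger_force: 50.5
```

Call:
send_rows --rows '[[[-1,-0.023,0,0,0],[-1,-0.046,-0.002,0,0]]]'

```text
clock: 16.43
eef_pos: [0.5794, 0.1012, 0.267]
tcp_rot: [[-0.601, -0.799, -0.002], [-0.799, 0.601, -0.001], [0.002, 0.001, -1.0]]
ft_force: [-3.2, -2.1, 7.1]
grip_width: 0.0209
finger_force: 50.5
```

Call:
send_rows --rows '[[[-1,-0.023,-0.003,0,0],[-1,-0.046,-0.008,0,0]]]'

```text
clock: 16.6
eef_pos: [0.5844, 0.106, 0.267]
tcp_rot: [[-0.601, -0.799, -0.002], [-0.799, 0.601, -0.001], [0.002, 0.001, -1.0]]
ft_force: [-5.1, -3.2, 6.4]
grip_width: 0.0209
finger_force: 50.5
```

```bash
python3 ft.py 20 -.7 -5.5 40 -2.8 -6.1 60 -4.5 -3.6 80 -3.8 -3.7 88 -4.2 -2.6 96 -3.2 -2.1 104 -5.1 -3.2
python3 - <<'E'
from h import *
im,c=snap('top','top3.png'); a=cv2.imread('pics/top3.png')
cv2.imwrite('pics/crop5.png',cv2.resize(a[175:255,170:250],None,fx=7,fy=7,interpolation=cv2.INTER_CUBIC))
E
```

```text
20.0 tang 4.23 rad 3.58
40.0 tang 5.32 rad 4.1
60.0 tang 4.12 rad 4.03
80.0 tang 5.02 rad 1.71
88.0 tang 4.54 rad 1.95
96.0 tang 3.72 rad 0.91
104.0 tang 5.98 rad 0.72
```

View pics/crop5.png

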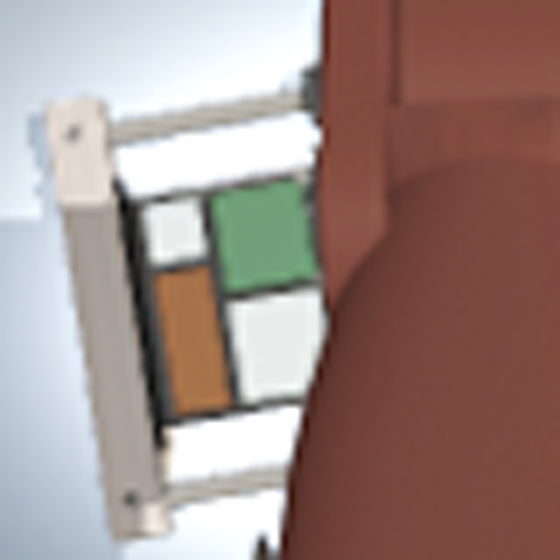

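Panel and fence now touch (dark edges joined at column ~150). The seam is closing. Fine steps of 2° with a force reading each.

```bash
python3 tab.py 104 200 2 1 | tr '\n' ';'
```

```text
104.0 [[-1, -0.011, -0.003, 0, 0]];106.0 [[-1, -0.011, -0.003, 0, 0]];108.0 [[-1, -0.011, -0.004, 0, 0]];110.0 [[-1, -0.011, -0.004, 0, 0]];112.0 [[-1, -0.011, -0.005, 0, 0]];114.0 [[-1, -0.011, -0.005, 0, 0]];116.0 [[-1, -0.01, -0.005, 0, 0]];118.0 [[-1, -0.01, -0.006, 0, 0]];120.0 [[-1, -0.01, -0.006, 0, 0]];122.0 [[-1, -0.01, -0.006, 0, 0]];124.0 [[-1, -0.01, -0.007, 0, 0]];126.0 [[-1, -0.009, -0.007, 0, 0]];128.0 [[-1, -0.009, -0.007, 0, 0]];130.0 [[-1, -0.009, -0.008, 0, 0]];132.0 [[-1, -0.009, -0.008, 0, 0]];134.0 [[-1, -0.008, -0.008, 0, 0]];136.0 [[-1, -0.008, -0.009, 0, 0]];138.0 [[-1, -0.008, -0.009, 0, 0]];140.0 [[-1, -0.007, -0.009, 0, 0]];142.0 [[-1, -0.007, -0.009, 0, 0]];144.0 [[-1, -0.007, -0.01, 0, 0]];146.0 [[-1, -0.006, -0.01, 0, 0]];148.0 [[-1, -0.006, -0.01, 0, 0]];150.0 [[-1, -0.006, -0.01, 0, 0]];152.0 [[-1, -0.005, -0.01, 0, 0]];154.0 [[-1, -0.005, -0.011, 0, 0]];156.0 [[-1, -0.005, -0.011, 0, 0]];158.0 [[-1, -0.004, -0.011, 0, 0]];160.0 [[-1, -0.004, -0.011, 0, 0]];162.0 [[-1, -0.003, -0.011, 0, 0]];164.0 [[-1, -0.003, -0.011, 0, 0]];166.0 [[-1, -0.003, -0.011, 0, 0]];168.0 [[-1, -0.002, -0.011, 0, 0]];170.0 [[-1, -0.002, -0.011, 0, 0]];172.0 [[-1, -0.001, -0.012, 0, 0]];174.0 [[-1, -0.001, -0.012, 0, 0]];176.0 [[-1, -0.001, -0.012, 0, 0]];178.0 [[-1, -0.0, -0.012, 0, 0]];180.0 [[-1, 0.0, -0.012, 0, 0]];182.0 [[-1, 0.001, -0.012, 0, 0]];184.0 [[-1, 0.001, -0.012, 0, 0]];186.0 [[-1, 0.001, -0.012, 0, 0]];188.0 [[-1, 0.002, -0.011, 0, 0]];190.0 [[-1, 0.002, -0.011, 0, 0]];192.0 [[-1, 0.003, -0.011, 0, 0]];194.0 [[-1, 0.003, -0.011, 0, 0]];196.0 [[-1, 0.003, -0.011, 0, 0]];198.0 [[-1, 0.004, -0.011, 0, 0]];
```

Call:
send_rows --rows '[[[-1,-0.011,-0.003,0,0]]]'

```text
clock: 16.73
eef_pos: [0.5857, 0.107, 0.2669]
tcp_rot: [[-0.601, -0.799, -0.002], [-0.799, 0.601, -0.001], [0.002, 0.002, -1.0]]
ft_force: [-5.6, -2.1, 7.8]
grip_width: 0.0211
finger_force: 50.6
```

Call:
send_rows --rows '[[[-1,-0.011,-0.003,0,0]]]'

```text
clock: 16.82
eef_pos: [0.587, 0.108, 0.267]
tcp_rot: [[-0.601, -0.799, -0.003], [-0.799, 0.601, -0.001], [0.002, 0.002, -1.0]]
ft_force: [-5.4, -3.7, 7.6]
grip_width: 0.0208
finger_force: 50.6
```

Call:
send_rows --rows '[[[-1,-0.011,-0.004,0,0]]]'

```text
clock: 16.9
eef_pos: [0.5883, 0.1089, 0.2669]
tcp_rot: [[-0.601, -0.799, -0.003], [-0.799, 0.601, -0.001], [0.002, 0.002, -1.0]]
ft_force: [-6.6, -2.7, 8.0]
grip_width: 0.0212
finger_force: 50.6
```

Call:
send_rows --rows '[[[-1,-0.011,-0.004,0,0]]]'

```text
clock: 16.98
eef_pos: [0.5897, 0.1098, 0.2669]
tcp_rot: [[-0.602, -0.799, -0.003], [-0.799, 0.602, -0.001], [0.003, 0.002, -1.0]]
ft_force: [-6.4, -3.3, 7.7]
grip_width: 0.0206
finger_force: 50.6
```

Call:
send_rows --rows '[[[-1,-0.011,-0.005,0,0]]]'

```text
clock: 17.07
eef_pos: [0.5912, 0.1107, 0.2669]
tcp_rot: [[-0.601, -0.799, -0.003], [-0.799, 0.601, -0.001], [0.003, 0.002, -1.0]]
ft_force: [-6.5, -2.4, 8.2]
grip_width: 0.0209
finger_force: 50.6
```

Call:
send_rows --rows '[[[-1,-0.011,-0.005,0,0]]]'

```text
clock: 17.15
eef_pos: [0.5928, 0.1116, 0.2669]
tcp_rot: [[-0.601, -0.799, -0.003], [-0.799, 0.601, -0.001], [0.003, 0.002, -1.0]]
ft_force: [-7.6, -2.4, 8.6]
grip_width: 0.0206
finger_force: 50.6
```

```bash
python3 ft.py 106 -5.6 -2.1 108 -5.4 -3.7 110 -6.6 -2.7 112 -6.4 -3.3 114 -6.5 -2.4 116 -7.6 -2.4 120 -1.6 -5.6 120 -2 -6.5
```

```text
106.0 tang 5.74 rad 1.69
108.0 tang 6.55 rad 0.07
110.0 tang 7.01 rad 1.33
112.0 tang 7.19 rad 0.47
114.0 tang 6.85 rad 1.05
116.0 tang 7.86 rad 1.31
120.0 tang 3.66 rad -4.53
120.0 tang 4.38 rad -5.2
```

Tangential force rose from about 4.4 N idle to 7.6 N. At 1.2 N per 10 N that is about 27 N of squeeze, mid-window, and it can only build up once the seam is closed. I stop here, unload the hand, let go and rise.

Call:
send_rows --rows '[[[-1,0.004,0.002,0,0],[-1,0.004,0.002,0,0],[-0.3,0.004,0.002,0,0],[0.3,0.004,0.002,0,0],[1,0.004,0.002,0,0],[1,0.004,0.002,0,0],[1,0.004,0.002,0,0],[1,0.004,0.002,0,0]]]'

```text
clock: 17.82
eef_pos: [0.5928, 0.1115, 0.267]
tcp_rot: [[-0.602, -0.799, -0.0], [-0.799, 0.602, 0.0], [-0.0, 0.0, -1.0]]
ft_force: [-0.1, -0.2, -0.2]
grip_width: 0.0848
finger_force: 0.0
```

Call:
send_rows --rows '[[[1,0,0,-0.15,0],[1,0,0,-0.35,0],[1,0,0,-0.6,0],[1,0,0,-0.85,0],[1,0,0,-0.95,0],[1,0,0,-0.95,0],[1,0,0,-0.95,0]]]'

```text
clock: 18.4
eef_pos: [0.5929, 0.1115, 0.4102]
tcp_rot: [[-0.602, -0.799, 0.002], [-0.799, 0.602, 0.0], [-0.001, -0.001, -1.0]]
ft_force: [-0.5, 0.3, -0.0]
grip_width: 0.0856
finger_force: 0.0
```

Run:
```python
from h import *
im,c=snap('wrist','w4.png'); s=arm.get_state();print(s['eef_pos'],s['grip_width'],s['ft_force'],s['clock'])
S=np.array([.6164,.067,0]);x=np.array([-.602,-.799,0]);y=np.array([-.799,.602,0])
for a in (110,115,120):
    r=np.radians(a);print(a,proj(c,S+.05*(np.cos(r)*x+np.sin(r)*y)+[0,0,.133]))
print(proj(c,S+[0,0,.086]))
```

```text
[0.59258557 0.11142968 0.40888739] 0.08540684194264903 [ 0.35313246 -0.55354816 -0.13563787] 18.45
110 (np.float64(281.1644514816041), np.float64(205.59292796048626))
115 (np.float64(279.014946899959), np.float64(210.559205453101))
120 (np.float64(276.44476860229827), np.float64(215.28499047947082))
(np.float64(228.48636332316894), np.float64(172.98908491051992))
```

View pics/w4.png

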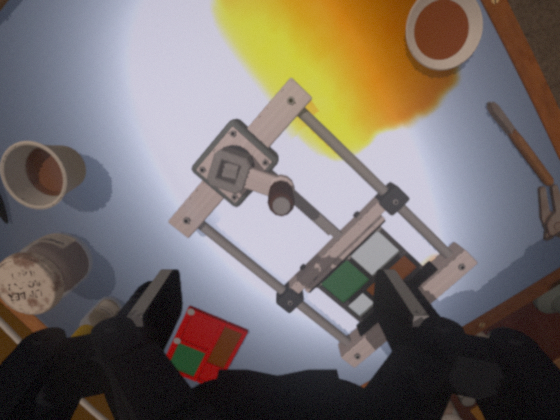

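Final view: the crank is on the shaft, with the square end visible in the hub at (230,172). The panel lies square between jaw and fence at about (375,270), with the other things undisturbed. The hand is clear, so I hand in the job.

```bash
python3 -c "
from plant import arm
print(arm.finish_job())"
```

```text
the job is handed in; nothing more can be done
None
```

The job is handed in at 18.45 s: the crank sits fully down on the shaft, and the panel is wound square against the fence and held at about 27 N, estimated from the winding force; I inferred that the seam is closed from that force rise, and no verdict came back.

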